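# Load a copper terminal under the spring flap of a weld nest

### The arm

A 6-joint arm with a two-finger parallel gripper is mounted at the origin on the work surface. World frame = base frame: x ahead of the robot, y to its left, z up, the work surface at z = 0. Lengths are in m, angles in rad, forces in N, time in s.
With the tool pointing down it reaches from about 0.35 to 0.975 m from the base axis. Payload 4.9 kg.
Tool frame: the origin (TCP) lies at the very end of the fingers, on their centre line; the grasp point (between the pads) lies 19 mm behind it; z points along the fingers, y is the line along which they close (so a half turn about z gives the same grasp; the last joint's range is limited). The gripper opens to 85 mm and grips with 20 to 120 N. Pads are 22 mm wide; open, the fingers measure 114 mm over their backs; the gripper's body (76 mm by 85 mm) begins 54 mm behind the grasp point. The pads swing forward as they close: fully open they stand 13 mm farther back than shut.
Start: joints at [1.221, 0.053, 1.613, -0, 1.476, -0.119], TCP at [0.143, 0.608, 0.231] pointing down, gripper open.
Joint ranges: [-3.01, 3.01], [-1.01, 2.22], [0.06, 2.58], [-1.02, 4.17], [0.09, 2.62], [-3.14, 3.14]. Speed limits (rad/s): [2.57, 2.57, 3.14, 3.14, 3.14, 3.14].

### API

Orientations are given as a rotation vector (axis times angle).
In Python, from station import ctrl gives the robot as it stands. The module is installed in compiled form; this text tells all that it offers.
- The arm moves only by the tool jog_arm, never from a script. Its argument "steps" is a list of rows, each an object with "delta_rot": the turn, a rotation vector about the tool's x, y, z in degrees, a list of three; "linear": the shift along the tool's x, y, z in m, a list of three; "grip": the finger opening in m, from 0 to 0.0854. In form: [{"delta_rot": [rx, ry, rz], "linear": [x, y, z], "grip": grip}, ...]. A call has 1 to 10 rows; each row shifts and turns the commanded pose from where the row before left it, along the tool's axes as they then stand; what a row does not reach is not made up. A row lasts 1/10 s, in which the tool goes at most 50 mm and 8.59 degrees, less where a joint would pass 70% of its speed; a pose out of reach is approached as far as the arm can. A call with a gripper value outside its range is refused whole. The fingers move at their own pace and stop on an object; "newtons" is the grip in N (left out, the last holds). Time passes only in rows, so rows that do not move let the fingers close. It gives the time, the measured TCP pose, the force, the opening and the grip force at its end, in the units of the state.
- ctrl.get_obs(): the state, without advancing time (a new reading comes with each control period).
- ctrl.get_image(name): name is "scene" or "top" or "wrist"; returns (picture, depth): 480x640x3 uint8, red, green, blue; 480x640 float32, m along the optical axis (not along the pixel's ray), 0 where there is no reading.
- ctrl.camera_info(name): a dict with "camera_matrix" (3x3 intrinsics, pixels), "R" (3x3) and "t" (3): a world point X has camera coordinates R X + t; the wrist camera has in their place "T_tool_cam" (4x4, takes a point from camera to tool coordinates, whose origin is the TCP and whose axes are the flange's). Camera axes: x right, y down, z forward; pixel columns grow to the right and rows downward; lengths in m; the calibration is good to about 2 mm. A picture is of the moment at which its call begins: read the wrist's pose just before it. camera_info takes no time and is no camera call.
- ctrl.finish_job(): hands the job in; it is judged then, once.
The state is a dict: "t": time; "q": joint angles; "dq": joint speeds; "effort": joint torques, N m; "tool_pos": TCP position; "tool_rot": TCP orientation; "contact_force": force on the tool from outside, world axes, zero at the start; "wrist_torque": the same for the moment, N m; "opening": finger opening in m; "grip_force": force on a finger pad.
Only numpy, scipy, OpenCV 4.12 (cv2) and the standard library are available. Lean on these libraries where they do the work, as an engineer would, in place of code of your own. Each camera call takes 0.05 s, during which the arm holds its last target. There are 200 camera calls.

### The job

Load the L-shaped copper terminal into the weld nest: with one fingertip press the thumb plate down to hold the spring flap up, and while it is up use the other fingertip to push the terminal by its upright tab along the channel and under the flap until its foot is fully home against the end stop. Keep the flap up, clear of the copper, until the terminal is home, then let go so that the flap springs down and clamps it. Push only: do not grip or lift the terminal, and leave the other things on the bench alone.

Things in the scene. Friction and masses are not known exactly. Their poses are not given: they have to be found in the camera images.
- nest: Weld nest fixed on the bench: aluminium base plate 195 x 115 x 10 mm (x -135 to 60, y -40 to 75 mm) with a straight channel along its x axis. Origin: bench height, on the channel's centre line, below the flap's front edge; x is the pushing direction (away from the robot), y left, z up. Channel floor at z 10 mm, 29 mm wide between two rails 6 mm high, from x -130 to 40 mm.
- end_stop (a point): Foot of the end stop's face, on the channel's centre line: nest (40, 0, 10) mm. The stop is a steel block 14 mm high that closes the far end of the channel. Axes as the nest's.
- shaft (a point): Axis of the flap's shaft, level with the flap's front edge: nest (0, 32, 28) mm. The shaft runs parallel to nest x from x -128 to 44 mm; its bearing blocks, 14 mm wide, top 36 mm above the bench, stand at x -135 to -126 and 45 to 54 mm. Axes as the nest's.
- flap (a joint): Angle (rad) of the spring flap, a one-piece steel rocker: 0 shut on the empty channel (too low for the terminal to enter), 0.1 flat on a terminal's foot, 0.5 hard stop, fully open; from 0.3 the foot passes clear. Right of the shaft, a window plate lies over the channel (nest x 0 to 40 mm); open it stays below 55 mm. Left of it, the thumb plate: pressed down, it opens the flap; let go, it shuts.
- thumb_plate (a point): Point on the thumb plate's black rubber strip, midway along it: nest x -42, y 60 mm; height 42 mm shut, 33 at 0.3 rad, 27 fully open. The plate runs along x from -125 to 40 mm; the strip is 18 mm wide, 22 to 40 mm out from the shaft. Pressing straight down here takes 3 N to begin, 8 N to hold open; a fingertip can slide along it while pressing. Axes turn with the flap.
- terminal: Loose L-shaped copper terminal, 0.1 kg, lying in the channel before the flap. Foot 60 mm long, 26 wide, 5 thick, pointing at the flap; at its rear an upright tab 26 wide, 5 thick, 36 high over the underside. Origin: on the underside below the middle of the tab's back face (the face to push); x along the foot, z up. Home against the stop, the origin is at nest (-20, 0, 10) mm.
- gauge_block: Bystander: steel block 50 x 25 x 40 mm with two cross holes, loose on the bench to the right of the nest; origin under its centre.
- tub: Bystander: clear plastic tub 80 x 60 x 35 mm with small copper parts, loose on the bench to the right of the nest; origin under its centre.
- standoff: Bystander: brass standoff 26 mm wide, 52 mm high, with a thinner stud on top, loose on the bench to the right of the nest; origin under its centre.
- screwdriver: Bystander: screwdriver 170 mm long, lying on the bench to the left of the nest, along it; origin under its middle.
Mind the look-alikes: they are no part of the job. Leave any purple look-alike of the terminal alone. Several things have the shape of the nest; the one meant has the colours described above.

How it is judged:
On the way, in this order (a step that is already met when the one before it is completed fails the run):
1. a finger holds the flap up by its thumb plate while the terminal is still outside it (value of joint flap above 0.25 rad and contact force between the fingers and flap above 0.5 N and x of terminal in the frame of nest below -0.056 m), for 0.2 s.
2. the terminal is home against the end stop while the finger still holds the flap up (value of joint flap above 0.2 rad and contact force between the fingers and flap above 0.5 N and x of terminal in the frame of nest above -0.023 m), for 0.2 s.
At the end, for the whole second after the job is handed in: The terminal lies flat in the channel with its foot within 3 mm of the end stop, at rest, and the released flap is down on it and clamps it (flap angle 0.05 to 0.15 rad) (x of terminal in the frame of nest between -0.023 and -0.017 m and y of terminal in the frame of nest between -0.004 and 0.004 m and z of terminal in the frame of nest below 0.0125 m and angle between terminal's own z axis and vertical below 0.05 rad and value of joint flap between 0.05 and 0.15 rad and contact force between flap and terminal above 1 N and linear speed of terminal below 0.01 m/s); the robot touches nothing.
It fails at once if the flap bears on the terminal while it is part of the way in (x of terminal in the frame of nest between -0.057 and -0.026 m and contact force between flap and terminal above 1 N).
It fails at once if the terminal is lifted or tipped (z of terminal in the frame of nest above 0.02 m or angle between terminal's own z axis and vertical above 0.3 rad).
It fails at once if the terminal is gripped or shoved with more than 30 N (contact force between the fingers and terminal above 30 N).
It fails at once if a bystander is moved by more than 15 mm (distance of any of gauge_block, tub, standoff, screwdriver from where it was at the start of the episode above 0.015 m).
It also fails if it takes over 54 s, if anything falls off the work surface, if the arm or the gripper's body presses on something with over 40 N, if the wrist force passes 120 N, or if a joint passes its speed limit or range.

## Working session

There is one attempt and no reset: what is moved stays moved. The work goes in short steps, Python scripts to look and compute and a tool call to move; the robot and the scene stay as the last step left them, time stands still between calls to the robot, and variables do not carry over. Pictures are saved under pics/ and viewed, at most 10 in all, crops included, and the job is handed in when it is done.

Besides the shell and the picture viewer there is one more tool, called after ">>>" as name(argument=value, ...), one argument or row to a line, values as JSON. jog_arm: Moves the arm, as the interface text tells. Its arguments: {"type":"object","properties":{"steps":{"type":"array"},"newtons":{"type":"number"}},"required":["steps"]}

```bash
mkdir -p pics; cat > h.py <<'E'
import numpy as np, cv2
from scipy.spatial.transform import Rotation as Ro
from station import ctrl
def cam(n):
    i=ctrl.camera_info(n); K=np.array(i["camera_matrix"])
    if "R" in i: return K,np.array(i["R"]),np.array(i["t"])
    o=ctrl.get_obs(); Rt=Ro.from_rotvec(o["tool_rot"]).as_matrix(); T=np.array(i["T_tool_cam"])
    Rc=Rt@T[:3,:3]; c=Rt@T[:3,3]+np.array(o["tool_pos"])
    return K,Rc.T,-Rc.T@c
def ray(C,u,v,z):
    K,R,t=C; c=-R.T@t; d=R.T@np.linalg.inv(K)@np.array([u,v,1.]); return c+d*(z-c[2])/d[2]
def cloud(C,dep):
    K,R,t=C; v,u=np.mgrid[:480,:640]; P=np.stack([(u-K[0,2])/K[0,0]*dep,(v-K[1,2])/K[1,1]*dep,dep],-1)
    return (P-t)@R
def proj(C,X):
    K,R,t=C; p=K@(R@np.array(X)+t); return p[:2]/p[2]
def save(n,im): cv2.imwrite("pics/"+n+".png",im[...,::-1])
E
python3 - <<'E'
from h import *
o=ctrl.get_obs(); print(o)
ims=[]
for n in("top","scene"):
    C=cam(n); im,d=ctrl.get_image(n); np.savez(n,im=im,d=d); save(n,im); print(n,C)
E
```

```text
{'t': 0.0, 'q': array([ 1.22099725e+00,  5.34055093e-02,  1.61431221e+00, -3.49287185e-05,
        1.47601341e+00, -1.19020819e-01]), 'dq': array([-8.37553506e-04,  6.65847299e-05, -1.05814296e-03,  9.35967677e-04,
       -1.29101138e-03, -4.25666813e-04]), 'effort': array([ 9.37729892e-04, -3.93688059e+01, -3.70177889e+01,  6.85137775e-05,
        6.99604323e-03, -1.48270686e-05]), 'tool_pos': array([0.14276173, 0.60782342, 0.23002199]), 'tool_rot': array([-0.36164302, -3.12024034,  0.00327944]), 'contact_force': array([-1.03593297, -0.33009437, -0.13874816]), 'wrist_torque': array([0.01592423, 0.03068131, 0.02931476]), 'grip_force': 0.0, 'opening': 0.08544807516587577}
top (array([[609.79759535,   0.        , 316.97068766],
       [  0.        , 609.79759535, 228.25342274],
       [  0.        ,   0.        ,   1.        ]]), array([[-0.00118536, -0.99980561,  0.01968066],
       [-0.98884591, -0.00175928, -0.14893177],
       [ 0.14893745, -0.01963768, -0.98865161]]), array([0.04297001, 0.60982479, 0.80090122]))
scene (array([[616.12044066,   0.        , 319.31333811],
       [  0.        , 616.12044066, 242.27798246],
       [  0.        ,   0.        ,   1.        ]]), array([[ 0.62093735,  0.7838473 ,  0.0044976 ],
       [ 0.57864556, -0.45449779, -0.67720091],
       [-0.52877795,  0.42310185, -0.73578441]]), array([-0.40571818, -0.30755926,  1.38309309]))
```

View pics/top.png

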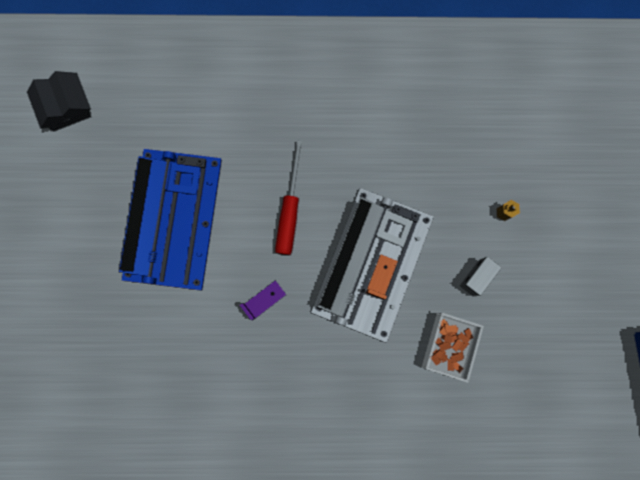

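View pics/scene.png

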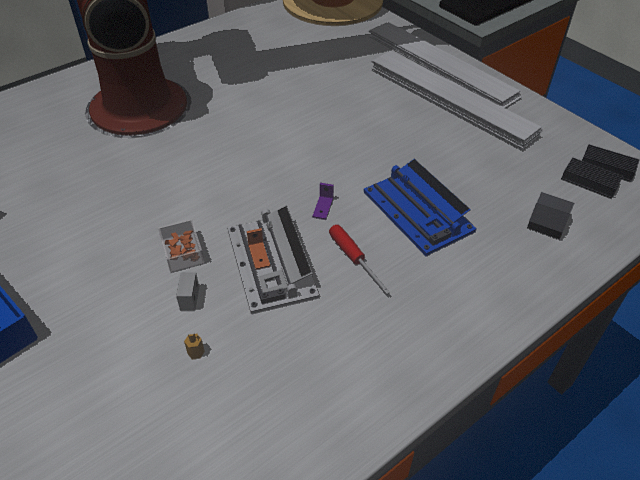

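The top view shows the silver nest centred near (373,265), the copper terminal near (382,277) with its tab toward the bottom, and the black strip from (322,308) to (366,202). The blue nest at (170,220) and the purple part at (263,300) are decoys. In the scene view the nest is near (273,260).

```bash
python3 - <<'E'
from h import *
for n,box in(("top",(300,180,450,350)),("scene",(215,195,335,320))):
    f=np.load(n+".npz"); im,d=f["im"],f["d"]; C=cam(n); P=cloud(C,d); x0,y0,x1,y1=box
    m=np.zeros((480,640),bool); m[y0:y1,x0:x1]=1
    z=P[...,2]
    hsv=cv2.cvtColor(im,cv2.COLOR_RGB2HSV)
    b=m&(hsv[...,2]<45)&(z>.02)
    c=m&(hsv[...,1]>130)&(hsv[...,0]<20)
    if n=="top": print("bench z",np.median(z[360:460,100:300]))
    pl=m&(abs(z-.010)<.004)
    for k,mm in(("strip",b),("copper",c),("plate",(m&(z>.005)))):
        q=P[mm]; print(n,k,len(q),"z pct",np.round(np.percentile(q[:,2],[5,50,95]),4))
        cn,_=cv2.findContours(mm.astype(np.uint8),0,1); cc=max(cn,key=cv2.contourArea)
        r=cv2.minAreaRect(cc); bx=cv2.boxPoints(r)
        zz={"strip":.042,"copper":.015,"plate":.01}[k]
        W=np.array([ray(C,*p,zz) for p in bx]); print(np.round(bx).tolist(),np.round(W[:,:2],4).tolist(),"sides",np.round([np.linalg.norm(W[0]-W[1]),np.linalg.norm(W[1]-W[2])],4),"ctr",W.mean(0).round(4))
E
```

```text
bench z -0.0007698666869525358
top strip 1310 z pct [0.0374 0.0418 0.0456]
[[319.0, 305.0], [360.0, 199.0], [371.0, 203.0], [330.0, 309.0]] [[0.5047, 0.0405], [0.6522, -0.0174], [0.6462, -0.0326], [0.499, 0.0257]] sides [0.1585 0.0163] ctr [0.5755 0.004  0.042 ]
top copper 987 z pct [0.011  0.0148 0.0449]
[[366.0, 293.0], [379.0, 254.0], [398.0, 261.0], [385.0, 299.0]] [[0.5223, -0.0266], [0.577, -0.0456], [0.5679, -0.0726], [0.5134, -0.0533]] sides [0.0579 0.0284] ctr [ 0.5451 -0.0495  0.015 ]
top plate 11452 z pct [0.0079 0.0155 0.0437]
[[310.0, 313.0], [358.0, 187.0], [434.0, 215.0], [386.0, 342.0]] [[0.4931, 0.0529], [0.677, -0.0177], [0.6342, -0.1281], [0.4526, -0.0543]] sides [0.1969 0.1184] ctr [ 0.5642 -0.0368  0.01  ]
scene strip 558 z pct [0.025  0.0418 0.0456]
[[276.0, 210.0], [286.0, 206.0], [310.0, 272.0], [301.0, 275.0]] [[0.4996, 0.0241], [0.5027, 0.0424], [0.6507, -0.0167], [0.6472, -0.033]] sides [0.0186 0.1594] ctr [0.575  0.0042 0.042 ]
scene copper 402 z pct [0.0126 0.015  0.045 ]
[[248.0, 245.0], [262.0, 241.0], [269.0, 265.0], [255.0, 269.0]] [[0.5179, -0.0509], [0.5248, -0.0259], [0.5771, -0.0477], [0.5701, -0.0717]] sides [0.0259 0.0566] ctr [ 0.5474 -0.049   0.015 ]
scene plate 6408 z pct [0.0075 0.0159 0.0436]
[[225.0, 220.0], [293.0, 201.0], [320.0, 296.0], [251.0, 315.0]] [[0.4352, -0.0479], [0.472, 0.0811], [0.6796, -0.0197], [0.642, -0.1296]] sides [0.1341 0.2308] ctr [ 0.5572 -0.029   0.01  ]
```

```bash
cat >> h.py <<'E'
YAW=np.radians(-21.5); O=np.array([.5928,-.0667,0])
N=np.array([[np.cos(YAW),-np.sin(YAW),0],[np.sin(YAW),np.cos(YAW),0],[0,0,1]])
def nest(p): return N.T@(np.array(p)-O)
def go(x,y,z,tr=True):
    o=ctrl.get_obs(); R=Ro.from_rotvec(o["tool_rot"]).as_matrix()
    Rd=N@np.diag([-1,1,-1]); p=O+N@np.array([x,y,z])
    print("t",o["t"],"nest tcp mm",(nest(o["tool_pos"])*1e3).round(1),"F",o["contact_force"].round(1),"open",round(o["opening"],4))
    print("rot deg",np.degrees(Ro.from_matrix(R.T@Rd).as_rotvec()).round(2),"lin now",(R.T@(p-o["tool_pos"])).round(4),"lin after rot",(Rd.T@(p-o["tool_pos"])).round(4))
E
python3 -c "
from h import *
go(-.104,.030,.20)"
```

```text
t 0.1 nest tcp mm [-665.9  462.7  230.2] F [-0.8  0.8 -0.8] open 0.0856
rot deg [-0.11 -0.    8.28] lin now [-0.4938 -0.509   0.031 ] lin after rot [-0.5619 -0.4327  0.0302]
```

>>> jog_arm(
  steps=[
    {"delta_rot":[0,0,8.28],"linear":[0,0,0],"grip":0.046},
    {"delta_rot":[0,0,0],"linear":[-0.03,-0.023,0.002],"grip":0.046},
    {"delta_rot":[0,0,0],"linear":[-0.03,-0.023,0.002],"grip":0.046},
    {"delta_rot":[0,0,0],"linear":[-0.03,-0.023,0.002],"grip":0.046},
    {"delta_rot":[0,0,0],"linear":[-0.03,-0.023,0.002],"grip":0.046},
    {"delta_rot":[0,0,0],"linear":[-0.03,-0.023,0.002],"grip":0.046},
    {"delta_rot":[0,0,0],"linear":[-0.03,-0.023,0.002],"grip":0.046},
    {"delta_rot":[0,0,0],"linear":[-0.03,-0.023,0.002],"grip":0.046},
    {"delta_rot":[0,0,0],"linear":[-0.03,-0.023,0.002],"grip":0.046},
    {"delta_rot":[0,0,0],"linear":[-0.03,-0.023,0.002],"grip":0.046},
  ],
)

```text
t: 1.1
tool_pos: [0.3185, 0.3153, 0.2128]
tool_rot: [-0.586, -3.086, 0.0]
contact_force: [1.0, 0.6, -0.2]
opening: 0.0466
grip_force: 0.0
```

>>> jog_arm(
  steps=[
    {"delta_rot":[0,0,0],"linear":[-0.03,-0.023,0.001],"grip":0.046},
    {"delta_rot":[0,0,0],"linear":[-0.03,-0.023,0.001],"grip":0.046},
    {"delta_rot":[0,0,0],"linear":[-0.03,-0.023,0.001],"grip":0.046},
    {"delta_rot":[0,0,0],"linear":[-0.03,-0.023,0.001],"grip":0.046},
    {"delta_rot":[0,0,0],"linear":[-0.03,-0.023,0.001],"grip":0.046},
    {"delta_rot":[0,0,0],"linear":[-0.03,-0.023,0.001],"grip":0.046},
    {"delta_rot":[0,0,0],"linear":[-0.03,-0.023,0.001],"grip":0.046},
    {"delta_rot":[0,0,0],"linear":[-0.03,-0.023,0.001],"grip":0.046},
    {"delta_rot":[0,0,0],"linear":[-0.03,-0.023,0.001],"grip":0.046},
    {"delta_rot":[0,0,0],"linear":[0,0,0],"grip":0.046},
  ],
)

```text
t: 2.1
tool_pos: [0.4947, 0.0221, 0.2037]
tool_rot: [-0.593, -3.084, 0.002]
contact_force: [0.8, 1.5, 0.2]
opening: 0.0463
grip_force: 0.0
```

```bash
python3 - <<'E'
from h import *
go(-.104,.030,.12)
C=cam("wrist"); im,d=ctrl.get_image("wrist"); np.savez("w1",im=im,d=d)
print(C[0].round(1).tolist(),nest(-C[1].T@C[2]))
for k,p in dict(stop=(.04,0,.01),O=(0,0,.01),thumb=(-.042,.06,.042),tab=(-.081,0,.046),s0=(-.125,.06,.042)).items():
    u=proj(C,O+N@np.array(p)); print(k,u.round(0)); im=cv2.circle(np.ascontiguousarray(im),tuple(int(a) for a in u),3,(0,255,0),-1)
save("w1",im)
E
```

```text
t 2.1 nest tcp mm [-123.9   46.7  203.7] F [0.8 1.5 0.2] open 0.0463
rot deg [-0.07 -0.02 -0.28] lin now [-0.02   -0.0165  0.0837] lin after rot [-0.0199 -0.0167  0.0837]
[[348.7, 0.0, 319.0], [0.0, 348.7, 236.4], [0.0, 0.0, 1.0]] [-0.20256867  0.04668741  0.3464878 ]
stop [280. 349.]
O [278. 318.]
thumb [334. 298.]
tab [270. 262.]
s0 [335. 215.]
```

View pics/w1.png

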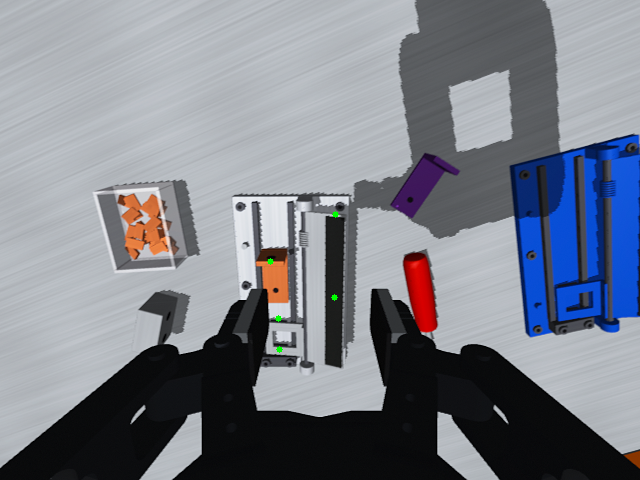

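The wrist view shows the nest centred near (292,285), the tab's top edge near (272,256) and the black strip at (335,290). The projected points land on the features to within a few mm. Next I check the fingertip geometry from depth.

```bash
python3 - <<'E'
from h import *
f=np.load("w1.npz"); d=f["d"]; i=ctrl.camera_info("wrist"); K=np.array(i["camera_matrix"]); T=np.array(i["T_tool_cam"])
C=(K,T[:3,:3].T,-T[:3,:3].T@T[:3,3]); P=cloud(C,d)
m=(d>0)&(P[...,2]<.06)&(P[...,2]>-.05)
for s in(1,-1):
    q=P[m&(P[...,1]*s>0)]
    for a,b in((-.05,-.03),(-.03,-.02),(-.02,-.012),(-.012,-.006),(-.006,0),(0,.01)):
        r=q[(q[:,2]>a)&(q[:,2]<b)]
        if len(r): print(s,a,len(r),np.percentile(r,[2,98],axis=0).round(4).tolist())
go(-.104,.030,.12)
E
```

```text
1 -0.05 1907 [[-0.0087, 0.0223, -0.0498], [0.014, 0.0481, -0.0306]]
1 -0.03 651 [[-0.0093, 0.0223, -0.0298], [0.0118, 0.0357, -0.0202]]
1 -0.02 446 [[-0.0093, 0.0223, -0.0198], [0.0118, 0.0356, -0.0121]]
1 -0.012 224 [[-0.0099, 0.0223, -0.0118], [0.0117, 0.0343, -0.0065]]
1 -0.006 58 [[-0.0088, 0.0223, -0.0059], [0.0105, 0.0271, -0.0018]]
-1 -0.05 1865 [[-0.009, -0.0489, -0.0497], [0.0139, -0.0234, -0.0307]]
-1 -0.03 675 [[-0.0093, -0.0368, -0.0298], [0.0118, -0.0233, -0.0202]]
-1 -0.02 438 [[-0.0094, -0.0367, -0.0198], [0.0117, -0.0234, -0.0122]]
-1 -0.012 225 [[-0.0098, -0.0348, -0.0118], [0.0117, -0.0234, -0.0062]]
-1 -0.006 46 [[-0.009, -0.0242, -0.0059], [0.0097, -0.0233, -0.0026]]
t 2.15 nest tcp mm [-125.3   47.9  203.7] F [ 0.2  0.8 -0.5] open 0.0463
rot deg [-0.02 -0.09 -0.2 ] lin now [-0.0215 -0.0178  0.0836] lin after rot [-0.0213 -0.0179  0.0837]
```

>>> jog_arm(
  steps=[
    {"delta_rot":[0,0,-0.2],"linear":[-0.021,-0.017,0.02],"grip":0.052},
    {"delta_rot":[0,0,0],"linear":[0,0,0.03],"grip":0.052},
    {"delta_rot":[0,0,0],"linear":[0,0,0.03],"grip":0.052},
    {"delta_rot":[0,0,0],"linear":[0,0,0.03],"grip":0.052},
    {"delta_rot":[0,0,0],"linear":[0,0,0.015],"grip":0.052},
    {"delta_rot":[0,0,0],"linear":[0,0,0.015],"grip":0.052},
    {"delta_rot":[0,0,0],"linear":[0,0,0],"grip":0.052},
    {"delta_rot":[0,0,0],"linear":[0,0,0],"grip":0.052},
  ],
)

```text
t: 2.95
tool_pos: [0.5075, 0.002, 0.0652]
tool_rot: [0.58, 3.086, 0.0]
contact_force: [-0.5, -0.9, -0.3]
opening: 0.052
grip_force: 0.0
```

```bash
python3 - <<'E'
from h import *
go(-.104,.031,.040)
C=cam("wrist"); im,d=ctrl.get_image("wrist"); P=(cloud(C,d)-O)@N
save("w2",im)
hsv=cv2.cvtColor(im,cv2.COLOR_RGB2HSV); c=(hsv[...,1]>130)&(hsv[...,0]<20)&(abs(P[...,1])<.03)&(P[...,0]>-.13)&(P[...,0]<.0)
q=P[c]; print("copper",np.percentile(q,[1,50,99],axis=0).round(4)); t=q[q[:,2]>.03]; print("tab",len(t),np.percentile(t,[2,50,98],axis=0).round(4))
E
```

```text
t 2.95 nest tcp mm [-104.5   32.6   65.2] F [-0.5 -0.9 -0.3] open 0.052
rot deg [0.02 0.07 0.22] lin now [-0.0005 -0.0016  0.0252] lin after rot [-0.0005 -0.0016  0.0252]
copper [[-0.096  -0.0116  0.0132]
 [-0.0513  0.0048  0.0159]
 [-0.0225  0.0125  0.0892]]
tab 569 [[-0.1057  0.0015  0.0305]
 [-0.0818  0.0064  0.0446]
 [-0.0773  0.0125  0.0962]]
```

View pics/w2.png

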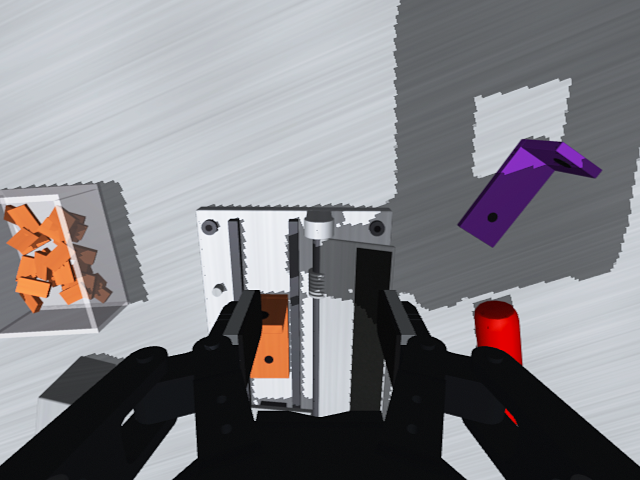

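The wrist view shows the right finger behind the tab (tab around (270,300)), and the other finger over the black strip at (375,300). Both positions are good.

>>> jog_arm(
  steps=[
    {"delta_rot":[0,0,0],"linear":[0,-0.0016,0.006],"grip":0.052},
    {"delta_rot":[0,0,0],"linear":[0,0,0.006],"grip":0.052},
    {"delta_rot":[0,0,0],"linear":[0,0,0.004],"grip":0.052},
    {"delta_rot":[0,0,0],"linear":[0,0,0.004],"grip":0.052},
    {"delta_rot":[0,0,0],"linear":[0,0,0],"grip":0.052},
    {"delta_rot":[0,0,0],"linear":[0,0,0],"grip":0.052},
  ],
)

```text
t: 3.6
tool_pos: [0.5063, 0.0003, 0.0441]
tool_rot: [-0.581, -3.087, -0.0]
contact_force: [0.1, -0.1, 0.5]
opening: 0.0525
grip_force: 0.0
```

>>> jog_arm(
  steps=[
    {"delta_rot":[0,0,0],"linear":[0,0,0.003],"grip":0.052},
    {"delta_rot":[0,0,0],"linear":[0,0,0.003],"grip":0.052},
    {"delta_rot":[0,0,0],"linear":[0,0,0],"grip":0.052},
    {"delta_rot":[0,0,0],"linear":[0,0,0],"grip":0.052},
  ],
)

```text
t: 4.0
tool_pos: [0.5069, 0.0003, 0.0389]
tool_rot: [0.58, 3.087, 0.0]
contact_force: [0.2, 0.2, 4.1]
opening: 0.0518
grip_force: 1.4
```

>>> jog_arm(
  steps=[
    {"delta_rot":[0,0,0],"linear":[0,0,0.003],"grip":0.052},
    {"delta_rot":[0,0,0],"linear":[0,0,0.003],"grip":0.052},
    {"delta_rot":[0,0,0],"linear":[0,0,0],"grip":0.052},
    {"delta_rot":[0,0,0],"linear":[0,0,0],"grip":0.052},
  ],
)

```text
t: 4.4
tool_pos: [0.5071, 0.0004, 0.0328]
tool_rot: [0.581, 3.086, 0.001]
contact_force: [1.0, 2.7, 5.4]
opening: 0.0521
grip_force: 2.3
```

```bash
python3 -c "
from h import *
go(-.104,.031,.030)"
```

```text
t 4.4 nest tcp mm [-104.4   31.    32.8] F [1.  2.7 5.4] open 0.0521
rot deg [0.05 0.08 0.19] lin now [-0.0004 -0.      0.0028] lin after rot [-0.0004 -0.      0.0028]
```

>>> jog_arm(
  steps=[
    {"delta_rot":[0,0,0],"linear":[0,0,0.002],"grip":0.052},
    {"delta_rot":[0,0,0],"linear":[0,0,0.002],"grip":0.052},
    {"delta_rot":[0,0,0],"linear":[0,0,0],"grip":0.052},
    {"delta_rot":[0,0,0],"linear":[0,0,0],"grip":0.052},
  ],
)

```text
t: 4.8
tool_pos: [0.5073, 0.0007, 0.0291]
tool_rot: [0.581, 3.086, 0.002]
contact_force: [1.7, 4.3, 5.5]
opening: 0.0521
grip_force: 3.0
```

```bash
python3 - <<'E'
from h import *
go(-.104,.031,.026)
for n in("scene","top"):
    C=cam(n); im,d=ctrl.get_image(n); P=(cloud(C,d)-O)@N
    for a,b,k in((-.06,.035,1),(.002,.038,-1)):
        m=(d>0)&(P[...,0]>a)&(P[...,0]<b)&((P[...,1]>.046)&(P[...,1]<.07) if k>0 else (P[...,1]>-.016)&(P[...,1]<.022))&(P[...,2]>.019)&(P[...,2]<.06)
        q=P[m]; 
        if len(q)>20: 
            s,i=np.polyfit(q[:,1],q[:,2],1); print(n,k,len(q),"slope rad",np.arctan(s).round(3),"z med",np.median(q[:,2]).round(4))
    if n=="scene": save("s2",cv2.resize(im[180:330,190:390],(800,600)))
E
```

```text
t 4.8 nest tcp mm [-104.3   31.4   29.1] F [1.7 4.3 5.5] open 0.0521
rot deg [0.1  0.08 0.18] lin now [-0.0003 -0.0004  0.0031] lin after rot [-0.0003 -0.0004  0.0031]
scene 1 599 slope rad 0.072 z med 0.0319
scene -1 270 slope rad -0.218 z med 0.0292
top 1 826 slope rad 0.068 z med 0.032
top -1 426 slope rad -0.217 z med 0.0298
```

View pics/s2.png

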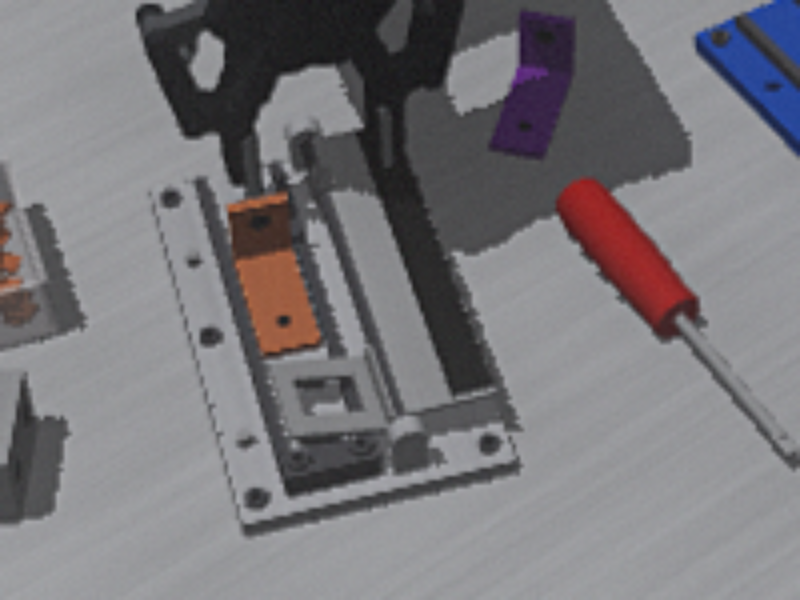

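The scene crop shows the flap raised, with the window frame tilted at (320,395). One finger is on the strip and the other is behind the tab. I'll go slightly lower, then push.

>>> jog_arm(
  steps=[
    {"delta_rot":[0,0,0],"linear":[0,0,0.0015],"grip":0.052},
    {"delta_rot":[0,0,0],"linear":[0,0,0.0015],"grip":0.052},
    {"delta_rot":[0,0,0],"linear":[0,0,0],"grip":0.052},
    {"delta_rot":[0,0,0],"linear":[-0.003,0,0],"grip":0.052},
    {"delta_rot":[0,0,0],"linear":[-0.003,0,0],"grip":0.052},
    {"delta_rot":[0,0,0],"linear":[-0.003,0,0],"grip":0.052},
    {"delta_rot":[0,0,0],"linear":[-0.003,0,0],"grip":0.052},
    {"delta_rot":[0,0,0],"linear":[-0.003,0,0],"grip":0.052},
    {"delta_rot":[0,0,0],"linear":[-0.003,0,0],"grip":0.052},
    {"delta_rot":[0,0,0],"linear":[0,0,0],"grip":0.052},
  ],
)

```text
t: 5.9
tool_pos: [0.5216, -0.0058, 0.025]
tool_rot: [-0.579, -3.083, -0.0]
contact_force: [-4.2, 2.4, 8.7]
opening: 0.0519
grip_force: 4.2
```

```bash
cat > chk.py <<'E'
from h import *
go(-.031,.031,.026)
for n in("scene",):
    C=cam(n); im,d=ctrl.get_image(n); P=(cloud(C,d)-O)@N
    m=(d>0)&(P[...,0]>-.02)&(P[...,0]<.035)&(P[...,1]>.046)&(P[...,1]<.07)&(P[...,2]>.015)&(P[...,2]<.06)
    q=P[m]; s,i=np.polyfit(q[:,1],q[:,2],1); print("thumb slope",np.arctan(s).round(3),"z@60",(s*.06+i).round(4))
    hsv=cv2.cvtColor(im,cv2.COLOR_RGB2HSV); c=(hsv[...,1]>130)&(hsv[...,0]<20)&(abs(P[...,1])<.025)&(P[...,0]>-.13)&(P[...,0]<.05)
    q=P[c]; print("copper",np.percentile(q,[1,50,99],axis=0).round(4).tolist()); t=q[q[:,2]>.038]; print("tab top",len(t),np.percentile(t,[5,50,95],axis=0).round(4).tolist())
E
python3 chk.py
```

```text
t 5.9 nest tcp mm [-88.6  30.6  25. ] F [-4.2  2.4  8.7] open 0.0519
rot deg [-0.04 -0.27  0.22] lin now [-0.0576  0.0002 -0.0013] lin after rot [-0.0576  0.0004 -0.001 ]
thumb slope -0.088 z@60 0.0276
copper [[-0.1229, -0.024, 0.0122], [-0.0647, 0.0004, 0.3368], [-0.0209, 0.024, 0.3731]]
tab top 782 [[-0.1127, -0.0223, 0.3169], [-0.072, 0.0006, 0.342], [-0.0468, 0.0225, 0.3679]]
```

>>> jog_arm(
  steps=[
    {"delta_rot":[0,0,0],"linear":[-0.003,0,-0.0005],"grip":0.052},
    {"delta_rot":[0,0,0],"linear":[-0.003,0,0],"grip":0.052},
    {"delta_rot":[0,0,0],"linear":[-0.003,0,0],"grip":0.052},
    {"delta_rot":[0,0,0],"linear":[-0.003,0,0],"grip":0.052},
    {"delta_rot":[0,0,0],"linear":[-0.003,0,0],"grip":0.052},
    {"delta_rot":[0,0,0],"linear":[-0.003,0,0],"grip":0.052},
    {"delta_rot":[0,0,0],"linear":[-0.003,0,0],"grip":0.052},
    {"delta_rot":[0,0,0],"linear":[0,0,0],"grip":0.052},
  ],
)

```text
t: 6.75
tool_pos: [0.5411, -0.0134, 0.0254]
tool_rot: [-0.579, -3.083, -0.0]
contact_force: [-4.4, 2.7, 7.5]
opening: 0.0521
grip_force: 4.0
```

```bash
sed -i 's/&(P\[...,0\]<.05)/\&(P[...,0]<.05)\&(P[...,2]<.06)/' chk.py; python3 chk.py
```

```text
t 6.75 nest tcp mm [-67.6  30.6  25.4] F [-4.4  2.7  7.5] open 0.0521
rot deg [-0.05 -0.27  0.23] lin now [-0.0366  0.0002 -0.0008] lin after rot [-0.0366  0.0004 -0.0006]
thumb slope -0.074 z@60 0.0282
copper [[-0.0565, -0.0127, 0.0115], [-0.0369, -0.0002, 0.015], [-0.0017, 0.012, 0.0468]]
tab top 30 [[-0.0578, -0.0117, 0.0429], [-0.0533, 0.0001, 0.045], [-0.0506, 0.011, 0.047]]
```

>>> jog_arm(
  steps=[
    {"delta_rot":[0,0,0],"linear":[-0.003,0,0],"grip":0.052},
    {"delta_rot":[0,0,0],"linear":[-0.003,0,0],"grip":0.052},
    {"delta_rot":[0,0,0],"linear":[-0.003,0,0],"grip":0.052},
    {"delta_rot":[0,0,0],"linear":[-0.003,0,0],"grip":0.052},
    {"delta_rot":[0,0,0],"linear":[-0.003,0,0],"grip":0.052},
    {"delta_rot":[0,0,0],"linear":[-0.003,0,0],"grip":0.052},
    {"delta_rot":[0,0,0],"linear":[-0.003,0,0],"grip":0.052},
    {"delta_rot":[0,0,0],"linear":[-0.003,0,0],"grip":0.052},
    {"delta_rot":[0,0,0],"linear":[-0.003,0,0],"grip":0.052},
    {"delta_rot":[0,0,0],"linear":[0,0,0],"grip":0.052},
  ],
)

```text
t: 7.8
tool_pos: [0.5662, -0.0232, 0.0254]
tool_rot: [-0.579, -3.083, -0.0]
contact_force: [-3.9, 2.3, 7.3]
opening: 0.0518
grip_force: 3.9
```

```bash
python3 chk.py
```

```text
t 7.8 nest tcp mm [-40.7  30.7  25.4] F [-3.9  2.3  7.3] open 0.0518
rot deg [-0.05 -0.28  0.23] lin now [-0.0097  0.0003 -0.0007] lin after rot [-0.0097  0.0003 -0.0006]
thumb slope -0.059 z@60 0.0281
copper [[-0.0289, -0.0127, 0.0117], [-0.0208, -0.0004, 0.0154], [0.0306, 0.0126, 0.049]]
tab top 33 [[-0.0288, -0.0112, 0.0431], [-0.0266, -0.0002, 0.0461], [-0.0225, 0.0115, 0.049]]
```

Tab at about -29; roughly 9 mm to go.

>>> jog_arm(
  steps=[
    {"delta_rot":[0,0,0],"linear":[-0.002,0,0],"grip":0.052},
    {"delta_rot":[0,0,0],"linear":[-0.002,0,0],"grip":0.052},
    {"delta_rot":[0,0,0],"linear":[-0.001,0,0],"grip":0.052},
    {"delta_rot":[0,0,0],"linear":[-0.001,0,0],"grip":0.052},
    {"delta_rot":[0,0,0],"linear":[-0.001,0,0],"grip":0.052},
    {"delta_rot":[0,0,0],"linear":[0,0,0],"grip":0.052},
  ],
)

```text
t: 8.45
tool_pos: [0.5724, -0.0256, 0.0253]
tool_rot: [-0.579, -3.082, -0.0]
contact_force: [-5.5, 3.0, 7.7]
opening: 0.0519
grip_force: 4.2
```

>>> jog_arm(
  steps=[
    {"delta_rot":[0,0,0],"linear":[-0.001,0,0],"grip":0.052},
    {"delta_rot":[0,0,0],"linear":[0,0,0],"grip":0.052},
  ],
)

```text
t: 8.65
tool_pos: [0.5732, -0.0259, 0.0253]
tool_rot: [-0.579, -3.082, -0.0]
contact_force: [-5.9, 2.4, 8.1]
opening: 0.0519
grip_force: 4.2
```

>>> jog_arm(
  steps=[
    {"delta_rot":[0,0,0],"linear":[-0.001,0,0],"grip":0.052},
    {"delta_rot":[0,0,0],"linear":[0,0,0],"grip":0.052},
  ],
)

```text
t: 8.85
tool_pos: [0.5741, -0.0263, 0.0253]
tool_rot: [-0.579, -3.082, -0.0]
contact_force: [-6.1, 2.5, 8.3]
opening: 0.052
grip_force: 4.1
```

```bash
python3 chk.py
```

```text
t 8.85 nest tcp mm [-32.2  30.8  25.3] F [-6.1  2.5  8.3] open 0.052
rot deg [-0.05 -0.33  0.24] lin now [-0.0012  0.0002 -0.0007] lin after rot [-0.0012  0.0002 -0.0007]
thumb slope -0.047 z@60 0.0284
copper [[-0.025, -0.0127, 0.0113], [0.002, -0.0035, 0.0158], [0.0321, 0.013, 0.0478]]
tab top 33 [[-0.0213, -0.0123, 0.0428], [-0.0174, -0.0004, 0.0459], [-0.0146, 0.0107, 0.0477]]
```

>>> jog_arm(
  steps=[
    {"delta_rot":[0,0,0],"linear":[-0.001,0,0],"grip":0.052},
    {"delta_rot":[0,0,0],"linear":[0,0,0],"grip":0.052},
  ],
)

```text
t: 9.1
tool_pos: [0.5746, -0.0265, 0.0253]
tool_rot: [-0.579, -3.081, -0.001]
contact_force: [-7.1, 3.3, 9.2]
opening: 0.0522
grip_force: 5.6
```

>>> jog_arm(
  steps=[
    {"delta_rot":[0,0,0],"linear":[-0.001,0,0],"grip":0.052},
    {"delta_rot":[0,0,0],"linear":[0,0,0],"grip":0.052},
  ],
)

```text
t: 9.3
tool_pos: [0.5746, -0.0265, 0.0252]
tool_rot: [-0.579, -3.078, -0.001]
contact_force: [-10.7, 3.8, 13.0]
opening: 0.0519
grip_force: 7.1
```

>>> jog_arm(
  steps=[
    {"delta_rot":[0,0,0],"linear":[-0.001,0,0],"grip":0.052},
    {"delta_rot":[0,0,0],"linear":[0,0,0],"grip":0.052},
  ],
)

```text
t: 9.5
tool_pos: [0.5746, -0.0265, 0.025]
tool_rot: [-0.578, -3.075, -0.001]
contact_force: [-13.9, 6.2, 14.3]
opening: 0.052
grip_force: 8.4
```

The tool has stopped with the force rising, so the terminal is home. I'll back off, then lift.

>>> jog_arm(
  steps=[
    {"delta_rot":[0,0,0],"linear":[0,0,0],"grip":0.052},
    {"delta_rot":[0,0,0],"linear":[0.002,0,0],"grip":0.052},
    {"delta_rot":[0,0,0],"linear":[0.002,0,0],"grip":0.052},
    {"delta_rot":[0,0,0],"linear":[0.002,0,0],"grip":0.052},
    {"delta_rot":[0,0,0],"linear":[0.002,0,0],"grip":0.052},
    {"delta_rot":[0,0,0],"linear":[0,0,0],"grip":0.052},
  ],
)

```text
t: 10.1
tool_pos: [0.5737, -0.0262, 0.0277]
tool_rot: [0.58, 3.082, -0.002]
contact_force: [3.2, -1.2, 6.6]
opening: 0.0521
grip_force: 3.4
```

```bash
python3 chk.py
```

```text
t 10.1 nest tcp mm [-32.6  30.7  27.7] F [ 3.2 -1.2  6.6] open 0.0521
rot deg [-0.01  0.33  0.19] lin now [-0.0016  0.0003  0.0017] lin after rot [-0.0016  0.0003  0.0017]
thumb slope 0.039 z@60 0.0308
copper [[-0.0205, -0.0126, 0.0124], [-0.014, 0.0034, 0.0158], [0.0322, 0.0127, 0.0477]]
tab top 32 [[-0.0202, -0.0109, 0.0427], [-0.0178, -0.0006, 0.0457], [-0.0146, 0.0109, 0.0473]]
```

>>> jog_arm(
  steps=[
    {"delta_rot":[0,0,0],"linear":[0.003,0,0],"grip":0.052},
    {"delta_rot":[0,0,0],"linear":[0.003,0,0],"grip":0.052},
    {"delta_rot":[0,0,0],"linear":[0,0,-0.003],"grip":0.052},
    {"delta_rot":[0,0,0],"linear":[0,0,-0.003],"grip":0.052},
    {"delta_rot":[0,0,0],"linear":[0,0,-0.005],"grip":0.052},
    {"delta_rot":[0,0,0],"linear":[0,0,-0.01],"grip":0.052},
    {"delta_rot":[0,0,0],"linear":[0,0,-0.02],"grip":0.052},
    {"delta_rot":[0,0,0],"linear":[0,0,-0.03],"grip":0.052},
    {"delta_rot":[0,0,0],"linear":[0,0,-0.03],"grip":0.052},
    {"delta_rot":[0,0,0],"linear":[0,0,0],"grip":0.052},
  ],
)

```text
t: 11.15
tool_pos: [0.568, -0.023, 0.1314]
tool_rot: [0.579, 3.081, 0.001]
contact_force: [0.3, 0.0, 0.3]
opening: 0.0518
grip_force: 0.0
```

```bash
python3 chk.py; python3 -c "
from h import *
im,d=ctrl.get_image('scene'); save('s3',cv2.resize(im[180:330,190:390],(800,600)))"
```

```text
t 11.15 nest tcp mm [-39.1  31.6 131.4] F [0.3 0.  0.3] open 0.0518
rot deg [0.09 0.35 0.22] lin now [-0.0074 -0.0008  0.1054] lin after rot [-0.0081 -0.0006  0.1054]
thumb slope 0.29 z@60 0.0387
copper [[-0.02, -0.0122, 0.0115], [-0.0095, 0.002, 0.0156], [0.022, 0.0122, 0.0477]]
tab top 30 [[-0.02, -0.0111, 0.0437], [-0.0175, 0.0002, 0.0453], [-0.0157, 0.0112, 0.0476]]
```

View pics/s3.png

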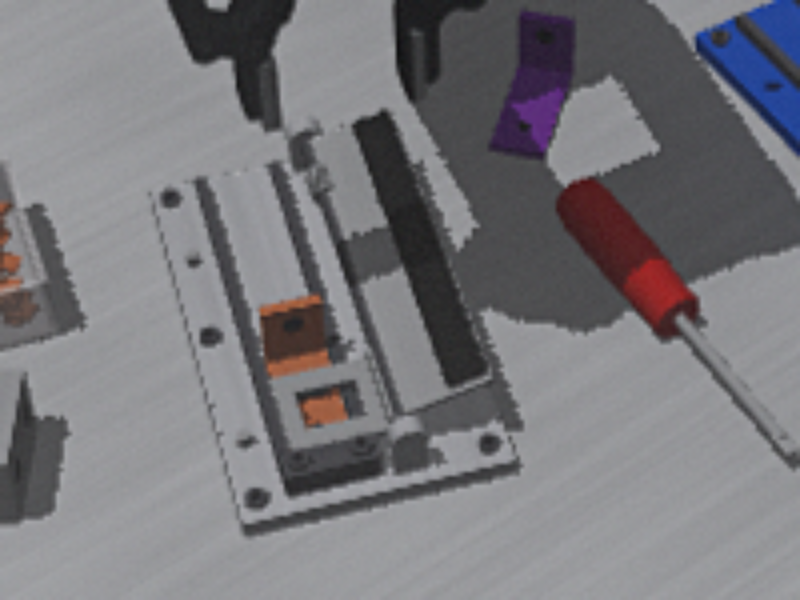

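The flap is down on the foot: copper shows through the window at (325,405), the tab is at nest x of about -20 mm, and the fingers are clear.

```bash
python3 -c "
from station import ctrl
print(ctrl.finish_job())"
```

```text
the job is handed in; nothing more can be done
None
```

The copper terminal is home against the end stop, about 20 mm behind the flap's front edge as specified; the flap is down on its foot, the fingers are clear, and the job is handed in (no verdict came back).

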